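# Let the hand mirror swing plumb and hang it on its stand

## Task

Pick the steel hand mirror up off the book by the ball at its handle end and raise it clear, still sticking well out to the side; only then ease the grip so that it swings to hang straight down from the ball, and clamp the ball firmly again. Carry it like that to the mirror stand and leave it hanging head down in the open fork, its collar resting on both prongs. Do not let the mirror knock against the console, and leave the watch and the two dishes where they are.

Things in the scene. Friction and masses are not known exactly. Their poses are not given: they have to be found in the camera images.
- ball (a point): Centre of the 24 mm smooth steel ball at the handle end of the hand mirror, the place to pinch; 40 mm above the console at the start. Axes are the mirror's: x from ball to head, y across, z out of the glass (up). Pinched mid-pad, a hard grip (60 N or more) holds the mirror level; near 45 N it begins to slip round, and it settles plumb at about 10 N; 3 N just carries it. Pinched by the fingertips' ends it slides out.
- mirror: Steel and glass hand mirror, one rigid piece 192 mm long, about 0.24 kg, lying glass up. Axes as ball; origin 12 mm below the ball's centre. The handle's axis passes through the ball's centre. Along x from there: 11 mm thick neck, collar at 30 to 35 mm, 11 mm neck to 64 mm, grip up to 17 mm thick to 102 mm, head disc 84 mm across, 18 mm thick, centred at 138 mm.
- collar (a point): Centre of the head-side face of the mirror's collar, a ring 26 mm across and 5 mm thick, on the handle's axis, 35 mm from the ball's centre. This face is what rests on the prongs.
- rim (a point): Far end of the mirror's head, on the handle's axis line, 180 mm from the ball's centre. The centre of mass is about 100 mm from the ball's centre, 2 mm off the same line.
- fork (a point): Middle of the stand's fork, midway between the two prongs, level with their tops (204 mm above the console). Axes as stand: the fork opens to its -x.
- stand: Fixed steel mirror stand, origin under its 130 mm round foot (12 mm high). The post (12 mm) stands 45 mm to +x and bends over to the fork; nothing is above the fork. The two level prongs, 10 mm round, lie along x with a 16 mm gap, from x = 0 to x = -52 mm, then flare out to a 24 mm gap and turn up; their ball tips (x = -72 mm) stand 9 mm above the prongs' tops. The slot's closed end is at x = 0.
- book: Grey hardback, 160 x 140 mm, 28 mm thick, fixed; origin under its middle. The mirror's head lies on it; the ball and collar overhang its -x edge, the ball's centre about 40 mm out.
- console: The white quartz console top, surface at height 0.
- watch: Gold-toned wristwatch on the side of its closed bracelet, 65 mm across, 38 mm high; origin under its middle. Leave alone.
- dish_a: White ceramic earring dish, 76 mm across, 22 mm high; origin under its middle. Leave alone.
- dish_b: The other earring dish, the same. Leave alone.
Things that resemble listed ones, but are neither listed nor needed, are in the scene too. Leave any pink or purple look-alike of the mirror alone.

How it is judged (in metres and radians):
On the way, in this order (a step that is already met when the one before it is completed fails the run):
1. the mirror is held in the fingers clear of the console, still sticking out to the side (more than about 40 degrees from hanging) (contact force between the fingers and mirror above 5 N and height (world z) of rim above 0.03 m and height (world z) of ball above 0.1 m and horizontal distance between ball and rim above 0.115 m), for 0.2 s.
2. away from the fork, the mirror hangs plumb (within about 11 degrees) and still below its ball, clear of the console, with the ball firmly clamped (about 25 N a finger or more) (contact force between the fingers and mirror above 50 N and horizontal distance between ball and rim below 0.035 m and height (world z) of rim between 0.01 and 0.24 m and horizontal distance between collar and fork above 0.05 m and angular speed of mirror below 0.4 rad/s), for 0.3 s.
At the end, for the whole second after the job is handed in: The mirror hangs released and still in the fork, head down and within about 8 degrees of plumb, its neck between the prongs and its collar resting on them (face within 4 mm of the prongs' tops, within 6 mm of mid-slot) (x of collar in the frame of stand between -0.056 and 0.002 m and y of collar in the frame of stand between -0.006 and 0.006 m and z of collar in the frame of stand between 0.2 and 0.208 m and horizontal distance between ball and rim below 0.025 m and height (world z) of rim below 0.08 m and linear speed of mirror below 0.03 m/s and angular speed of mirror below 0.3 rad/s); the robot touches nothing.
It fails at once if the mirror knocks or is pressed against the console (over 20 N) (contact force between mirror and console above 20 N).
It fails at once if a bystander is shifted by more than 20 mm (distance of any of watch, dish_a, dish_b from where it was at the start of the episode above 0.02 m).
It also fails if it takes over 72 s, if anything falls off the work surface, if the arm or the gripper's body presses on something with over 40 N, if the wrist force passes 120 N, or if a joint passes its speed limit or range.

## Robot

A 6-joint arm with a two-finger parallel gripper is mounted at the origin on the work surface. World frame = base frame: x ahead of the robot, y to its left, z up, the work surface at z = 0. Lengths are in mm, angles in rad, forces in N, time in s.
With the tool pointing down it reaches from about 225 to 725 mm from the base axis. Payload 3.1 kg.
Tool frame: the origin (TCP) lies midway between the tips of the shut fingers; the grasp point (between the pads) lies r.grip_point_offset behind it (r.grip_point_offset is the distance from the TCP to the grasp point, in mm); z points along the fingers, y is the direction in which the jaws open and shut (so a half turn about z gives the same grasp; the last joint's range is limited). The gripper opens to 85 mm and grips with 20 to 120 N. Pads are 22 mm wide; open, the fingers measure 114 mm over their backs; the gripper's body (76 mm by 85 mm) begins 54 mm behind the grasp point. The pads swing forward as they close: fully open they stand 13 mm farther back than shut.
Start: joints at [-1.402, 0.048, 0.099, 1.622, 0, 1.443], TCP at [153.527, -502.043, 231.312] pointing down, gripper open.
Joint ranges: [-2.91, 2.91], [-0.99, 1.94], [-1.21, 1.42], [-2.12, 2.29], [-1.49, 1.47], [-3.14, 3.14]. Speed limits (rad/s): [2.79, 2.79, 3.14, 3.14, 3.14, 3.14].

## Interface

Orientations are given as a rotation vector (axis times angle).
In Python, from plant import r, get_image, camera_info gives the robot as it stands. The module is installed in compiled form; this text tells all that it offers.
- The arm moves only by the tool arm_command, never from a script. Its argument "targets" is one flat list of numbers, 7 for each row, row after row: the shift along the tool's x, y, z in cm, then the turn, a rotation vector about the tool's x, y, z in degrees, then the opening in per cent of the stroke, from 0 (shut) to 100 (fully open). In form: [tx, ty, tz, rx, ry, rz, gripper, tx, ty, tz, rx, ry, rz, gripper, ...]. A call has 1 to 12 rows; each row shifts and turns the commanded pose from where the row before left it, along the tool's axes as they then stand; what a row does not reach is not made up. A row lasts 1/12 s, in which the tool goes at most 41.7 mm and 7.16 degrees, less where a joint would pass 70% of its speed; a pose out of reach is approached as far as the arm can. A call is refused whole if a number of a shift passes 4.17 or a number of a turn 7.16, either way. A call with a gripper value outside its range is refused whole. The fingers move at their own pace and stop on an object; "squeeze" is the grip in N (left out, the last holds). Time passes only in rows, so rows that do not move let the fingers close. It gives the time, the measured TCP pose, the force and the opening at its end, in the units of the state.
- r.sense(): the state, without advancing time (a new reading comes with each control period).
- get_image(name): name is "side" or "top"; returns (picture, depth): 384x512x3 uint8, red, green, blue; 384x512 float32, mm along the optical axis (not along the pixel's ray), 0 where there is no reading.
- camera_info(name): a dict with "mtx" (3x3 intrinsics, pixels), "rvec" (rotation vector, rad) and "tvec" (3), from world to camera coordinates, as OpenCV has them. Camera axes: x right, y down, z forward; pixel columns grow to the right and rows downward; lengths in mm; the calibration is good to about 2 mm. A picture is of the moment at which its call begins. camera_info takes no time and is no camera call.
- r.sign_off(): hands the job in, once; it reports no verdict.
The state is a dict: "clock": time; "joint_pos": joint angles; "dq": joint speeds; "tau": joint torques, N m; "ee_pos": TCP position; "tcp_rot": TCP orientation; "wrist_force": force on the tool from outside, world axes, zero at the start; "torque": the same for the moment, N m; "finger_gap": finger opening in mm.
Only numpy, scipy, OpenCV 4.12 (cv2) and the standard library are available. Lean on these libraries where they do the work, as an engineer would, in place of code of your own. Each camera call takes 0.05 s, during which the arm holds its last target.

## Working session

There is one attempt and no reset: what is moved stays moved. The work goes in short steps, Python scripts to look and compute and a tool call to move; the robot and the scene stay as the last step left them, time stands still between calls to the robot, and variables do not carry over. Pictures are saved under pics/ and viewed, and the job is handed in when it is done.

Besides the shell and the picture viewer there is one more tool, called after ">>>" by a JSON object that holds its "name" and its "arguments", one argument or row to a line. arm_command: Moves the arm, as the interface text tells. Its arguments: {"type":"object","properties":{"targets":{"type":"array","items":{"type":"number"}},"squeeze":{"type":"number"}},"required":["targets"]}

```bash
mkdir -p pics; ls
python3 - <<'E'
from plant import r,get_image,camera_info
import cv2,numpy as np
print(r.sense(), r.grip_point_offset)
for n in("side","top"):
    p,d=get_image(n); cv2.imwrite(f"pics/{n}0.png",p[:,:,::-1]); np.savez(f"{n}0.npz",p=p,d=d)
    c=camera_info(n); R=cv2.Rodrigues(np.array(c["rvec"],float))[0]; print(n,c["mtx"],-R.T@np.array(c["tvec"]).ravel(),R)
E
```

```text
pics
{'clock': 0.0, 'joint_pos': array([-1.40178544e+00,  4.87361161e-02,  9.75611255e-02,  1.62198899e+00,
        9.84660373e-06,  1.44302066e+00]), 'dq': array([-0.00076563,  0.00099688,  0.00074673,  0.00165271, -0.0008795 ,
       -0.00035338]), 'tau': array([-4.00668041e-04, -3.38774443e+01,  3.20018506e+01,  2.00332253e-02,
       -1.47135702e-04,  4.38727710e-06]), 'ee_pos': array([ 153.43385997, -501.431971  ,  230.10636439]), 'tcp_rot': array([-3.10472492e+00, -4.64132106e-01,  6.11638286e-05]), 'wrist_force': array([-0.47544956, -0.02458963,  0.2661029 ]), 'torque': array([-0.02991785,  0.0310515 ,  0.03906129]), 'finger_gap': 85.59255224087487} 18.700000000000003
side [[427.74190238   0.         256.73011768]
 [  0.         427.74190238 193.15182981]
 [  0.           0.           1.        ]] [ 361.8857062  1013.82438823  735.42528672] [[-0.99485984 -0.09908447  0.02088472]
 [-0.07131076  0.53911107 -0.83921036]
 [ 0.07189353 -0.83638599 -0.54340574]]
top [[355.16648147   0.         249.31202617]
 [  0.         355.16648147 191.77017856]
 [  0.           0.           1.        ]] [390.38437766  77.99445267 985.90821719] [[-0.01028549 -0.99992844 -0.00610949]
 [-0.99445743  0.01086817 -0.10457674]
 [ 0.10463565  0.005      -0.99449805]]
```

View pics/side0.png

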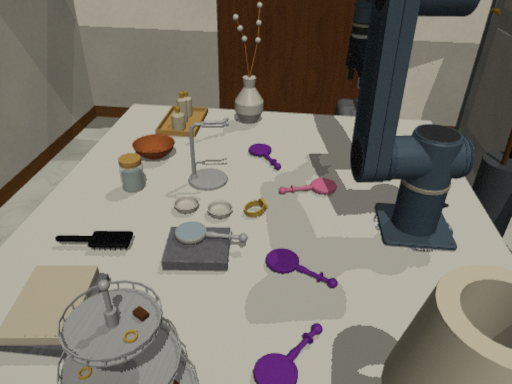

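View pics/top0.png

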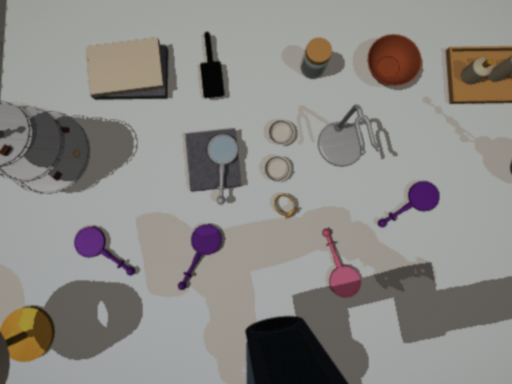

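The mirror candidates are:
- The steel one on the grey book, with its ball at top (221,200) and side (243,238).
- A pink one at top (327,233).
- Purple ones at top (183,286), (131,271) and (382,223).

I choose the steel one on the book. Next are close crops.

Run:
```python
import cv2,numpy as np
t=np.load("top0.npz")["p"][:,:,::-1];s=np.load("side0.npz")["p"][:,:,::-1]
def crop(i,x,y,w,h,k): return cv2.resize(i[y:y+h,x:x+w],(w*k,h*k),interpolation=cv2.INTER_CUBIC)
a=crop(t,180,120,75,95,5); b=crop(s,155,210,100,66,4)
c=crop(t,295,90,110,85,5); d=crop(s,165,105,80,90,5)
cv2.imwrite("pics/c1.png",np.hstack([a,cv2.copyMakeBorder(b,0,475-264,0,0,0)]))
cv2.imwrite("pics/c2.png",c);cv2.imwrite("pics/c3.png",d)
```

```text
(no output)
```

View pics/c1.png

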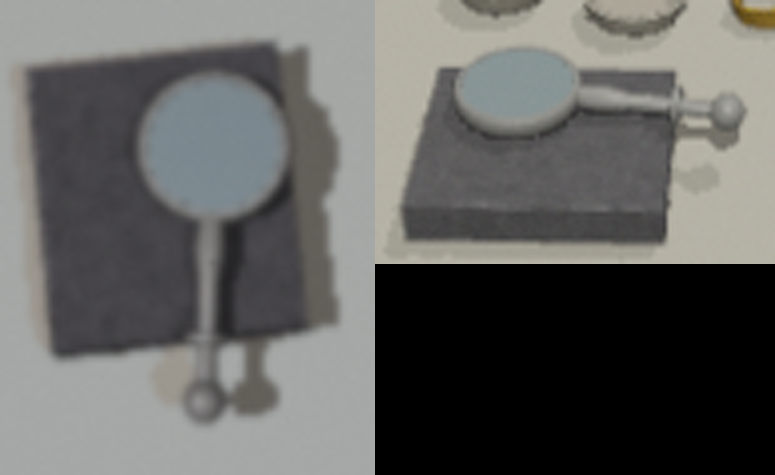

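View pics/c2.png

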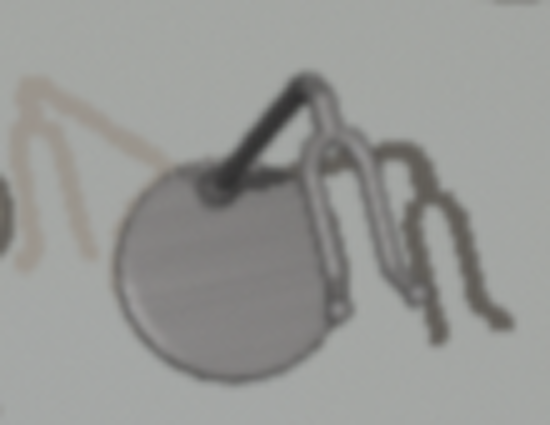

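View pics/c3.png

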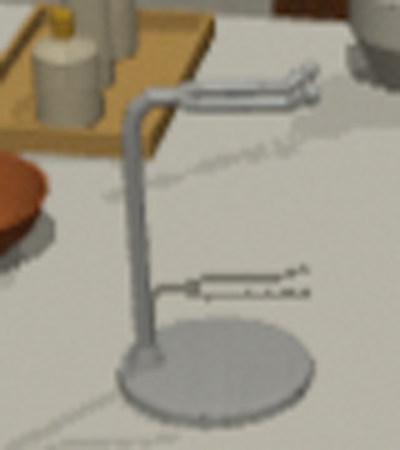

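The first crop shows the steel mirror: ball at top (220.8,200.4), head at about (222.8,149), collar over the book's edge. The fork tips are at top (362.4,152) and (377.8,148.6), and in side at about (227,119) and (229,124). The fork opens toward the robot. Now I'll measure these.

```bash
cat > h.py <<'E'
import cv2,numpy as np
from plant import r,get_image,camera_info
from scipy.spatial.transform import Rotation as Ro
C={}
for n in("side","top"):
    c=camera_info(n);R=cv2.Rodrigues(np.array(c["rvec"],float))[0];t=np.array(c["tvec"],float).ravel();C[n]=(np.array(c["mtx"]),R,t)
def ray(n,u,v):
    K,R,t=C[n];d=R.T@np.linalg.solve(K,[u,v,1.]);return -R.T@t,d
def plane(n,u,v,z):
    o,d=ray(n,u,v);return o+d*(z-o[2])/d[2]
def proj(n,X):
    K,R,t=C[n];p=K@(R@np.asarray(X,float)+t);return p[:2]/p[2]
def tri(ut,us):
    o1,d1=ray("top",*ut);o2,d2=ray("side",*us)
    A=np.stack([d1,-d2],1);s=np.linalg.lstsq(A,o2-o1,rcond=None)[0]
    a=o1+d1*s[0];b=o2+d2*s[1];return (a+b)/2,np.linalg.norm(a-b)
def dpt(n,u,v,d):
    K,R,t=C[n];return R.T@(np.linalg.solve(K,[u,v,1.])*d-t)
E
python3 - <<'E'
from h import *
np.set_printoptions(precision=1,suppress=True)
T=np.load("top0.npz");S=np.load("side0.npz")
print("ball top plane",plane("top",220.8,200.4,40),"side",plane("side",155+352/4-.0,210+110/4,40),"tri",tri((220.8,200.4),(243.2,237.6)))
print("head top",plane("top",222.8,149,46))
# glass mask (bluish)
for n,D in(("top",T),("side",S)):
    p=D["p"].astype(int);m=((p[:,:,2]-p[:,:,0]>18)&(p[:,:,1]>100)).astype(np.uint8)
    k,l,st,c=cv2.connectedComponentsWithStats(m)
    for i in range(1,k):
        if st[i,4]>100: print(n,st[i],c[i],plane(n,*c[i],46))
# foot
for q in[(117/5+295,270/5+90),(295+228/5,90+380/5)]: print("foot",plane("top",*q,12))
# fork depth
d=T["d"]
K=[]
for v in range(100,160):
  for u in range(340,385):
    if d[v,u]>0:
      X=dpt("top",u,v,d[v,u])
      if 150<X[2]<260: K.append([u,v,*X])
K=np.array(K);np.save("fork.npy",K)
print(len(K)); print(K[::6])
E
```

```text
ball top plane [467.6 159.2  40. ] side [468.2 157.3  40. ] tri (array([467.4, 159.1,  41.2]), np.float64(0.04608593310785687))
head top [606. 153.  46.]
top [211 138  24  23 362] [222.4 148.8] [606.6 154.   46. ]
foot [ 624.9 -111.5   12. ]
foot [ 562.  -171.1   12. ]
477
[[ 357.   104.   673.7 -167.5  194.1]
 [ 358.   105.   670.5 -168.9  196.5]
 [ 357.   106.   667.8 -166.2  197.4]
 [ 354.   107.   668.9 -162.2  187.9]
 [ 360.   107.   663.1 -171.   203.8]
 [ 356.   108.   663.3 -163.9  196.9]
 [ 350.   109.   674.2 -161.2  158.7]
 [ 356.   109.   660.7 -163.6  197.5]
 [ 350.   110.   672.7 -161.9  155.9]
 [ 357.   110.   656.9 -164.5  201.7]
 [ 349.   111.   671.8 -160.7  151.3]
 [ 357.   111.   655.1 -164.9  200.3]
 [ 350.   112.   669.5 -163.2  150.7]
 [ 359.   112.   651.7 -168.4  203.1]
 [ 358.   113.   650.4 -167.   200.2]
 [ 359.   114.   647.  -168.1  203.4]
 [ 359.   115.   644.  -167.4  205.3]
 [ 365.   115.   644.6 -181.7  203. ]
 [ 363.   116.   642.  -176.8  203.9]
 [ 359.   117.   640.5 -168.3  201.9]
 [ 365.   117.   639.  -180.5  206. ]
 [ 359.   118.   637.1 -167.
[... 1514 characters left out ...]
 -174.4  203.4]
 [ 359.   143.   580.8 -166.3  200.1]
 [ 372.   143.   579.8 -194.6  202.8]
 [ 361.   144.   578.1 -170.2  201.6]
 [ 373.   144.   577.1 -196.   204.7]
 [ 361.   145.   575.2 -169.3  204.1]
 [ 374.   145.   574.2 -197.4  207. ]
 [ 361.   146.   572.7 -168.8  205.4]
 [ 375.   146.   572.2 -199.9  205.8]
 [ 361.   147.   570.3 -168.6  205.9]
 [ 376.   147.   568.9 -200.4  210.3]
 [ 361.   148.   567.1 -167.2  209.9]
 [ 377.   148.   566.9 -203.   209. ]
 [ 362.   149.   564.6 -169.   210.9]
 [ 379.   149.   563.8 -206.1  212.3]
 [ 364.   150.   561.9 -172.8  212.7]
 [ 361.   151.   559.7 -166.1  212.7]
 [ 361.   152.   558.2 -167.1  209. ]
 [ 362.   153.   555.7 -168.8  210.3]]
```

Run:
```python
from h import *
np.set_printoptions(precision=2,suppress=True)
K=np.load("fork.npy");X=K[:,2:]
X=X[(X[:,2]>195)&(X[:,2]<216)]
def fit(P):
    m=P.mean(0);u=np.linalg.svd(P-m)[2][0];return m,u*np.sign(u[0])
# approx axis
ax=np.array([np.cos(.2),np.sin(.2)])
m0=np.array([600,-179.])
for it in range(5):
    n=np.array([-ax[1],ax[0]]);s=(X[:,:2]-m0)@ax;w=(X[:,:2]-m0)@n
    sel=(s>-22)&(s<22)
    L=X[sel&(w>0)][:,:2];R=X[sel&(w<0)][:,:2]
    mL,uL=fit(L);mR,uR=fit(R);ax=uL+uR;ax/=np.linalg.norm(ax);m0=(mL+mR)/2
print("mid",m0,"yaw",np.degrees(np.arctan2(ax[1],ax[0])),np.degrees(np.arctan2(uL[1],uL[0])),np.degrees(np.arctan2(uR[1],uR[0])),"sep",(mL-mR)@n)
n=np.array([-ax[1],ax[0]]);s=(X[:,:2]-m0)@ax;w=(X[:,:2]-m0)@n
print("s range",s.min(),np.sort(s)[:5]); 
b=(abs(w)<4);print("bridge s",np.sort(s[b])[:8])
for lo in range(-50,60,8):
    q=(s>lo)&(s<lo+8);print(lo,w[q].min(),w[q].max(),X[q,2].mean())
# foot: fit circle from depth
d=np.load("top0.npz")["d"];P=[]
for v in range(115,175):
  for u in range(310,370):
    Y=dpt("top",u,v,d[v,u]) 
    if d[v,u]>0 and 7<Y[2]<17:P.append(Y[:2])
P=np.array(P);print(len(P),P.min(0),P.max(0))
```

```text
mid [ 597.95 -180.37] yaw 10.75383651269514 10.910045875844522 10.597627149545753 sep 25.884485068980073
s range -40.5090562845221 [-40.51 -40.21 -40.2  -40.14 -39.92]
bridge s [38.69 39.88 40.75 41.16 41.87 42.75 43.35 44.02]Traceback (most recent call last):
  File "<stdin>", line 20, in <module>
    return umr_minimum(a, axis, None, out, keepdims, initial, where)
ValueError: zero-size array to reduction operation minimum which has no identity
```

Checks against the given sizes:
- **Ball:** (467.5,159.2,41), where 40 high is expected. Ball to head is 138.6 mm (138 expected), and mirror yaw is about -2.3°.
- **Fork:** prong separation 25.9 mm (26 expected), tops at about 204. The mid-slot line passes through (598,-180.4) at yaw 10.75°, with the slot's closed end near (634,-173.5).

I'll turn the tool first, choosing the half-turn that keeps the last joint in range.

>>> {"name": "arm_command", "arguments": {
  "targets": [0,0,0,0,0,-7,100,0,0,0,0,0,-7,100,0,0,0,0,0,-7,100,0,0,0,0,0,-7,100,0,0,0,0,0,-7,100,0,0,0,0,0,-7,100,0,0,0,0,0,-7,100,0,0,0,0,0,-7,100,0,0,0,0,0,-7,100,0,0,0,0,0,-7,100,0,0,0,0,0,-7,100,0,0,0,0,0,-7,100]
}}

```text
clock: 1.1
ee_pos: [153.5, -501.7, 230.6]
tcp_rot: [-1.99, -2.429, -0.002]
wrist_force: [-0.7, -0.6, 0.7]
finger_gap: 85.4
```

>>> {"name": "arm_command", "arguments": {
  "targets": [0,0,0,0,0,-7,100,0,0,0,0,0,-7,100,0,0,0,0,0,-7,100,0,0,0,0,0,-7,100,0,0,0,0,0,-7,100,0,0,0,0,0,-7,100,0,0,0,0,0,-7,100,0,0,0,0,0,-7,100,0,0,0,0,0,-7,100,0,0,0,0,0,-7,100,0,0,0,0,0,-6.7,100]
}}

```text
clock: 2.02
ee_pos: [153.5, -501.7, 230.6]
tcp_rot: [-0.054, -3.141, -0.002]
wrist_force: [0.8, 0.2, -0.2]
finger_gap: 85.7
```

```bash
cat > go.py <<'E'
from h import *
import sys
np.set_printoptions(precision=2,suppress=True)
def go(p,yaw,down=True):
    s=r.sense();R=Ro.from_rotvec(s["tcp_rot"]).as_matrix()
    a=np.radians(yaw);Rt=np.array([[np.cos(a),np.sin(a),0],[np.sin(a),-np.cos(a),0],[0,0,-1]])
    d=R.T@(np.array(p)-s["ee_pos"])/10
    print("t",s["clock"],"p",s["ee_pos"],"x",R[:,0],"z",R[:,2],"f",s["wrist_force"],"tq",s["torque"],"gap",s["finger_gap"],"j",s["joint_pos"])
    print("shift cm",d,"len",np.linalg.norm(d),"turn deg",np.degrees(Ro.from_matrix(R.T@Rt).as_rotvec()))
a=[float(x) for x in sys.argv[1:]]
go(a[:3],a[3])
E
python3 go.py 467.5 159.2 160 177.7
```

```text
t 2.0167 p [ 153.46 -501.66  230.57] x [-1.    0.03  0.  ] z [-0.  0. -1.] f [ 0.82  0.18 -0.15] tq [-0.01  0.03  0.03] gap 85.73622664151418 j [-1.4   0.05  0.1   1.62  0.   -1.37]
shift cm [-29.14  67.11   7.15] len 73.50804506688 turn deg [ 0.08 -0.02  0.35]
```

>>> {"name": "arm_command", "arguments": {
  "targets": [-1.21,2.8,0.3,0,0,0,100,-1.21,2.8,0.3,0,0,0,100,-1.21,2.8,0.3,0,0,0,100,-1.21,2.8,0.3,0,0,0,100,-1.21,2.8,0.3,0,0,0,100,-1.21,2.8,0.3,0,0,0,100,-1.21,2.8,0.3,0,0,0,100,-1.21,2.8,0.3,0,0,0,100,-1.21,2.8,0.3,0,0,0,100,-1.21,2.8,0.3,0,0,0,100,-1.21,2.8,0.3,0,0,0,100,-1.21,2.8,0.3,0,0,0,100]
}}

```text
clock: 3.02
ee_pos: [312.1, -170.6, 194.7]
tcp_rot: [-0.064, -3.141, -0.0]
wrist_force: [1.5, -0.2, 0.3]
finger_gap: 84.8
```

>>> {"name": "arm_command", "arguments": {
  "targets": [-1.21,2.8,0.3,0,0,0,100,-1.21,2.8,0.3,0,0,0,100,-1.21,2.8,0.3,0,0,0,100,-1.21,2.8,0.3,0,0,0,100,-1.21,2.8,0.3,0,0,0,100,-1.21,2.8,0.3,0,0,0,100,-1.21,2.8,0.3,0,0,0,100,-1.21,2.8,0.3,0,0,0,100,-1.21,2.8,0.3,0,0,0,100,-1.21,2.8,0.3,0,0,0,100,-1.21,2.8,0.3,0,0,0,100,0,0,0,0,0,0,100]
}}

```text
clock: 4.02
ee_pos: [458.1, 134.2, 160.6]
tcp_rot: [-0.055, -3.14, -0.003]
wrist_force: [-1.2, -0.5, -0.0]
finger_gap: 85.3
```

```bash
python3 go.py 467.5 159.2 19.5 177.7
```

```text
t 4.0167 p [458.14 134.24 160.55] x [-1.    0.04  0.  ] z [-0.  0. -1.] f [-1.23 -0.46 -0.03] tq [-0.03  0.03 -0.04] gap 85.26884894050048 j [ 0.14 -0.08 -0.17  1.48  0.    0.18]
shift cm [-0.87  2.5  14.11] len 14.355086164495761 turn deg [ 0.12 -0.08  0.28]
```

>>> {"name": "arm_command", "arguments": {
  "targets": [-0.3,0.83,0,0,0,0,100,-0.3,0.83,0,0,0,0,100,-0.27,0.84,0,0,0,0.3,100,0,0,2,0,0,0,100,0,0,2,0,0,0,100,0,0,2,0,0,0,100,0,0,2,0,0,0,100,0,0,2,0,0,0,100,0,0,0,0,0,0,100]
}}

```text
clock: 4.77
ee_pos: [463.7, 153.9, 58.0]
tcp_rot: [-0.073, -3.133, 0.003]
wrist_force: [-0.3, -0.2, -0.5]
finger_gap: 85.5
```

```bash
python3 go.py 467.5 159.2 19.5 177.7
python3 - <<'E'
from h import *
p,d=get_image("side");cv2.imwrite("pics/s1.png",cv2.resize(p[170:290,180:330,::-1],None,fx=5,fy=5,interpolation=2))
p,d=get_image("top");cv2.imwrite("pics/t1.png",cv2.resize(p[130:250,160:290,::-1],None,fx=5,fy=5,interpolation=2))
E
```

```text
t 4.7667 p [463.66 153.92  58.03] x [-1.    0.05  0.01] z [-0.01 -0.   -1.  ] f [-0.29 -0.23 -0.53] tq [-0.08  0.02 -0.04] gap 85.52264183695378 j [ 0.18 -0.   -0.3   1.28  0.    0.23]
shift cm [-0.39  0.55  3.85] len 3.908014421056721 turn deg [-0.1  -0.45 -0.38]
```

View pics/s1.png

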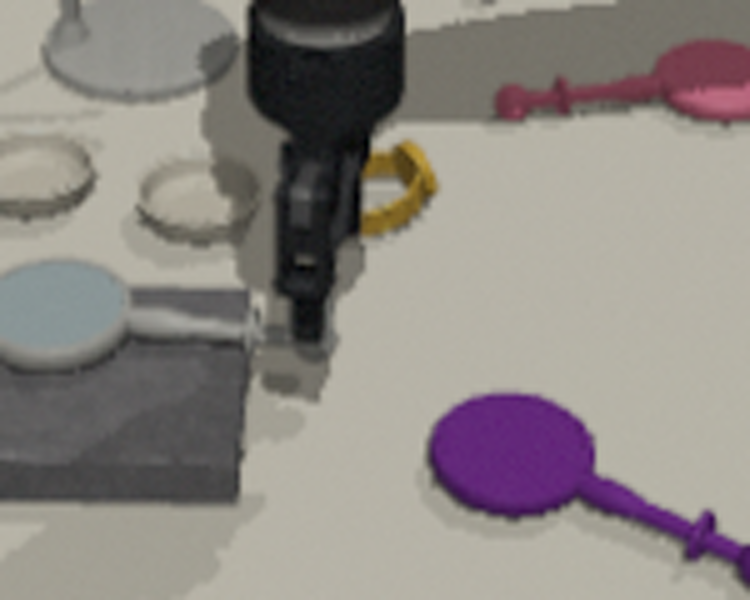

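View pics/t1.png

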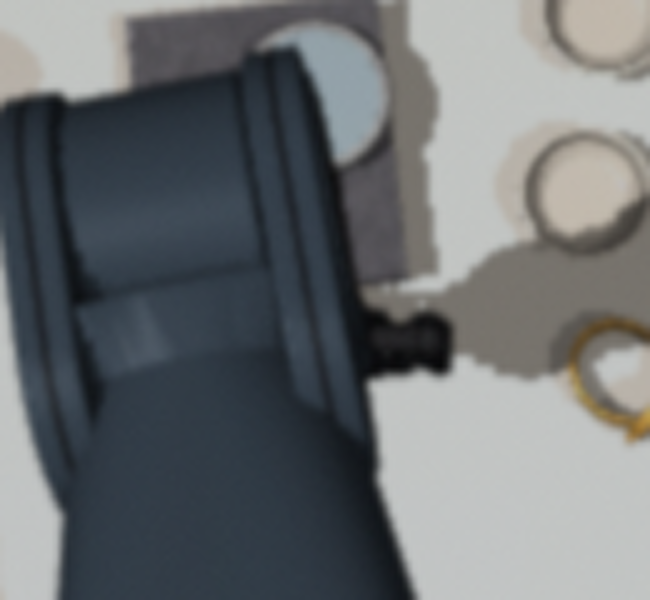

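The open fingers straddle the ball next to the book, clear of the dishes and the watch. I'll let it settle and read again.

```bash
python3 go.py 467.5 159.2 19.5 177.7
```

```text
t 4.8667 p [466.42 154.51  62.02] x [-1.    0.05  0.  ] z [-0. -0. -1.] f [-0.31  1.35  1.07] tq [-0.03 -0.    0.03] gap 85.36295497215708 j [ 0.18 -0.01 -0.29  1.28  0.    0.23]
shift cm [-0.09  0.48  4.25] len 4.279087490528727 turn deg [-0.02 -0.1  -0.35]
```

>>> {"name": "arm_command", "arguments": {
  "targets": [-0.1,0.24,0,0,0,-0.3,100,0,0.24,0,0,0,0,100,0,0,1,0,0,0,100,0,0,1,0,0,0,100,0,0,1,0,0,0,100,0,0,1,0,0,0,100,0,0,0.2,0,0,0,100,0,0,0,0,0,0,100,0,0,0,0,0,0,100]
}}

```text
clock: 5.62
ee_pos: [467.9, 159.6, 19.8]
tcp_rot: [-0.063, -3.14, 0.0]
wrist_force: [0.8, -0.1, 0.9]
finger_gap: 85.5
```

```bash
python3 go.py 467.5 159.2 19.5 177.7;  python3 - <<'E'
from h import *
p,d=get_image("side");cv2.imwrite("pics/s2.png",cv2.resize(p[210:270,210:280,::-1],None,fx=8,fy=8,interpolation=2))
E
python3 go.py 467.5 159.2 19.5 177.7
```

```text
t 5.6167 p [467.85 159.58  19.77] x [-1.    0.04  0.  ] z [-0. -0. -1.] f [ 0.76 -0.09  0.9 ] tq [-0.02 -0.07  0.01] gap 85.47309936605613 j [ 0.19  0.03 -0.34  1.2  -0.    0.23]
shift cm [ 0.03 -0.04  0.03] len 0.05799806055407754 turn deg [-0.02 -0.06  0.  ]
t 5.6667 p [468.39 159.69  20.35] x [-1.    0.04 -0.  ] z [ 0.  0. -1.] f [ 0.28 -1.03  0.46] tq [-0.04 -0.    0.06] gap 85.39207095386939 j [ 0.19  0.03 -0.34  1.2   0.    0.23]
shift cm [ 0.09 -0.05  0.08] len 0.13219502103047087 turn deg [0. 0. 0.]
```

View pics/s2.png

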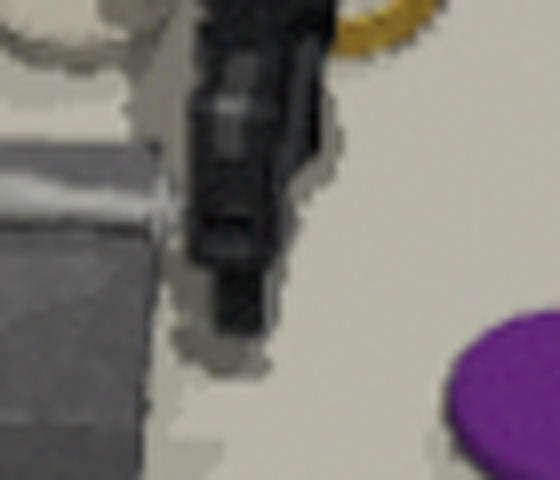

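The fingers straddle the ball. Closing firmly.

>>> {"name": "arm_command", "arguments": {
  "targets": [0.05,0,0.05,0,0,0,60,0,0,0,0,0,0,40,0,0,0,0,0,0,30,0,0,0,0,0,0,20,0,0,0,0,0,0,0,0,0,0,0,0,0,0,0,0,0,0,0,0,0,0,0,0,0,0,0,0,0,0,0,0,0,0,0],
  "squeeze": 100
}}

```text
clock: 6.42
ee_pos: [467.9, 159.7, 19.9]
tcp_rot: [0.063, 3.141, 0.0]
wrist_force: [1.4, 0.0, 0.5]
finger_gap: 19.7
```

```bash
python3 go.py 467.5 159.2 270 177.7
```

```text
t 6.4167 p [467.91 159.71  19.92] x [-1.    0.04 -0.  ] z [ 0.  0. -1.] f [1.41 0.03 0.53] tq [ 0.01 -0.07 -0.02] gap 19.652188931386192 j [ 0.19  0.03 -0.34  1.2  -0.    0.23]
shift cm [  0.03  -0.05 -25.01] len 25.007960214416403 turn deg [0.   0.01 0.  ]
```

>>> {"name": "arm_command", "arguments": {
  "targets": [0,0,0,0,0,0,0,0,0,0,0,0,0,0]
}}

```text
clock: 6.58
ee_pos: [467.9, 159.7, 19.9]
tcp_rot: [0.063, 3.141, -0.0]
wrist_force: [-0.2, -0.4, 0.4]
finger_gap: 19.7
```

```bash
python3 go.py 467.5 159.2 270 177.7;  python3 - <<'E'
from h import *
p,d=get_image("side");cv2.imwrite("pics/s3.png",cv2.resize(p[210:270,210:280,::-1],None,fx=8,fy=8,interpolation=2))
E
```

```text
t 6.5833 p [467.89 159.68  19.85] x [-1.    0.04 -0.  ] z [ 0. -0. -1.] f [-0.2  -0.35  0.37] tq [-0.02 -0.01 -0.03] gap 19.6532606280591 j [ 0.19  0.03 -0.34  1.2  -0.    0.23]
shift cm [  0.03  -0.05 -25.01] len 25.014607819660128 turn deg [-0.    0.01  0.  ]
```

View pics/s3.png

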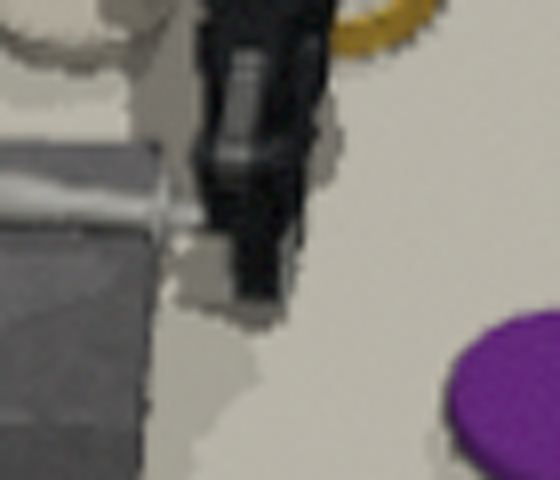

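The gap is stable at 19.7 mm with the ball centred in the pads, consistent with pad compliance at 100 N. I'll lift a little and check.

>>> {"name": "arm_command", "arguments": {
  "targets": [0,0,-0.3,0,0,0,0,0,0,-0.5,0,0,0,0,0,0,-0.8,0,0,0,0,0,0,-0.8,0,0,0,0,0,0,-0.5,0,0,0,0,0,0,-0.3,0,0,0,0,0,0,0,0,0,0,0]
}}

```text
clock: 7.22
ee_pos: [468.6, 159.9, 53.1]
tcp_rot: [0.063, 3.139, 0.001]
wrist_force: [0.3, 0.5, -2.9]
finger_gap: 19.8
```

```bash
python3 go.py 467.5 159.2 270 177.7;  python3 - <<'E'
from h import *
p,d=get_image("side");cv2.imwrite("pics/s4.png",cv2.resize(p[170:290,150:290,::-1],None,fx=5,fy=5,interpolation=2))
E
```

```text
t 7.2167 p [468.65 159.89  53.12] x [-1.    0.04 -0.  ] z [ 0.  0. -1.] f [ 0.26  0.46 -2.88] tq [0.05 0.2  0.02] gap 19.826083369069394 j [ 0.19  0.01 -0.3   1.26  0.    0.23]
shift cm [  0.07  -0.06 -21.69] len 21.688347541227174 turn deg [0.03 0.12 0.01]
```

View pics/s4.png

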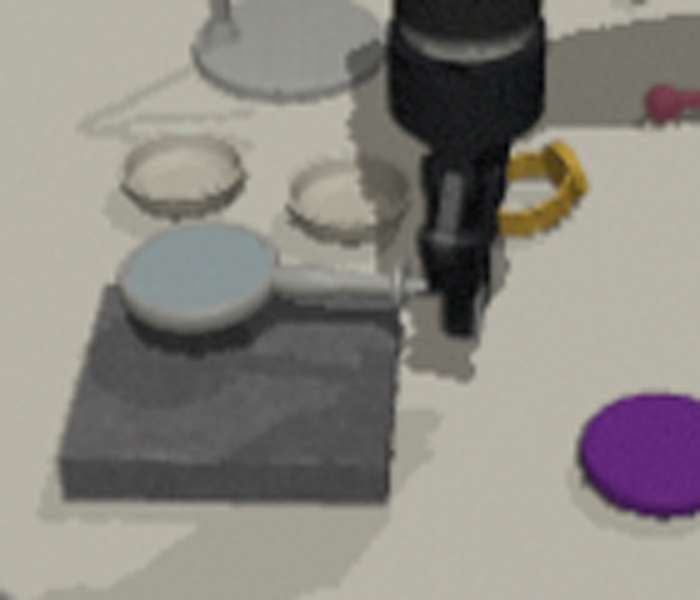

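The mirror has lifted off level (weight about 2.9 N, moment 0.2 N m). Raising it high.

>>> {"name": "arm_command", "arguments": {
  "targets": [0,0,-0.8,0,0,0,0,0,0,-1.5,0,0,0,0,0,0,-2,0,0,0,0,0,0,-2,0,0,0,0,0,0,-2.5,0,0,0,0,0,0,-2.5,0,0,0,0,0,0,-2.5,0,0,0,0,0,0,-2.5,0,0,0,0,0,0,-2,0,0,0,0,0,0,-2,0,0,0,0,0,0,-1.5,0,0,0,0,0,0,-0.8,0,0,0,0]
}}

```text
clock: 8.27
ee_pos: [468.4, 159.8, 280.5]
tcp_rot: [0.063, 3.138, 0.001]
wrist_force: [0.7, 0.6, -2.8]
finger_gap: 19.9
```

>>> {"name": "arm_command", "arguments": {
  "targets": [0,0,0,0,0,0,0,0,0,0,0,0,0,0,0,0,0,0,0,0,0,0,0,0,0,0,0,0,0,0,0,0,0,0,0]
}}

```text
clock: 8.68
ee_pos: [467.1, 159.6, 276.4]
tcp_rot: [-0.063, -3.138, 0.001]
wrist_force: [-0.3, 0.5, -2.9]
finger_gap: 19.4
```

```bash
python3 go.py 467.5 159.2 290 177.7;  python3 - <<'E'
from h import *
p,d=get_image("side");cv2.imwrite("pics/s5.png",p[:,:,::-1])
E
```

```text
t 8.6833 p [467.13 159.56 276.36] x [-1.    0.04  0.  ] z [-0. -0. -1.] f [-0.27  0.47 -2.9 ] tq [-0.01  0.23 -0.01] gap 19.421191916907773 j [ 0.19 -0.01  0.13  1.71 -0.    0.23]
shift cm [-0.04 -0.04 -1.36] len 1.3654006758366661 turn deg [-0.04 -0.15  0.  ]
```

View pics/s5.png

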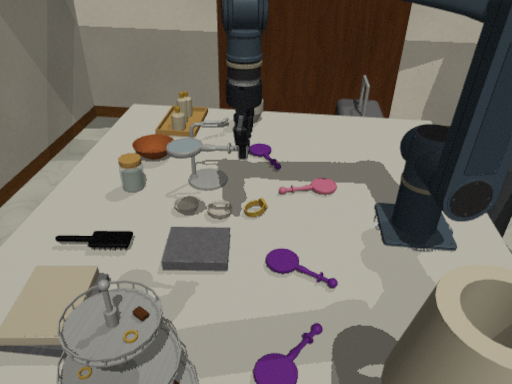

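The mirror is held level at side (170–237, 148), well above everything. Now I'll ease the grip in steps.

>>> {"name": "arm_command", "arguments": {
  "targets": [0,0,0,0,0,0,0,0,0,0,0,0,0,0,0,0,0,0,0,0,0],
  "squeeze": 45
}}

```text
clock: 8.98
ee_pos: [467.7, 159.7, 277.6]
tcp_rot: [-0.063, -3.141, 0.0]
wrist_force: [-0.2, 0.3, -2.9]
finger_gap: 19.6
```

>>> {"name": "arm_command", "arguments": {
  "targets": [0,0,0,0,0,0,0,0,0,0,0,0,0,0,0,0,0,0,0,0,0],
  "squeeze": 38
}}

```text
clock: 9.23
ee_pos: [467.8, 159.7, 277.9]
tcp_rot: [0.063, 3.141, 0.0]
wrist_force: [-1.0, -0.6, -1.6]
finger_gap: 19.7
```

>>> {"name": "arm_command", "arguments": {
  "targets": [0,0,0,0,0,0,0,0,0,0,0,0,0,0,0,0,0,0,0,0,0],
  "squeeze": 30
}}

```text
clock: 9.48
ee_pos: [467.8, 159.7, 277.9]
tcp_rot: [0.063, 3.141, 0.0]
wrist_force: [0.7, -0.6, -1.0]
finger_gap: 19.4
```

```bash
python3 go.py 467.5 159.2 276.4 177.7;  python3 - <<'E'
from h import *
p,d=get_image("side");cv2.imwrite("pics/s6.png",cv2.resize(p[90:230,140:300,::-1],None,fx=4,fy=4,interpolation=2))
E
```

```text
t 9.4833 p [467.81 159.7  277.86] x [-1.    0.04 -0.  ] z [ 0.  0. -1.] f [ 0.71 -0.63 -1.  ] tq [ 0.    0.2  -0.02] gap 19.421816804246596 j [ 0.19 -0.01  0.13  1.71 -0.    0.23]
shift cm [ 0.03 -0.05  0.15] len 0.1573194385479781 turn deg [0.   0.01 0.  ]
```

View pics/s6.png

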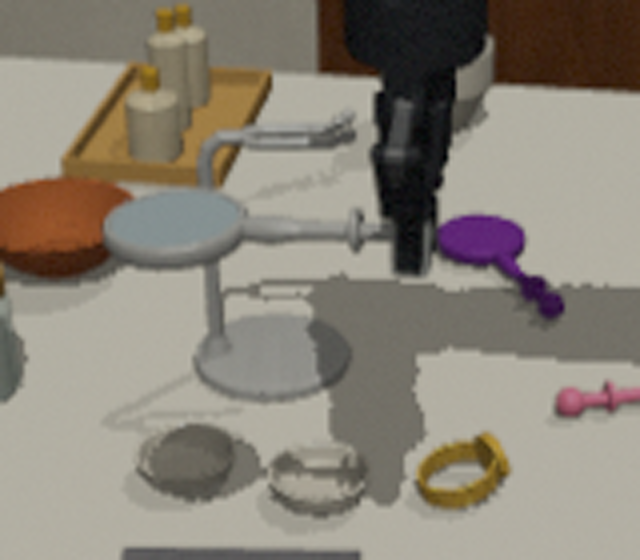

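It is still level. I'll wait longer and go lower.

>>> {"name": "arm_command", "arguments": {
  "targets": [0,0,0,0,0,0,0,0,0,0,0,0,0,0,0,0,0,0,0,0,0,0,0,0,0,0,0,0,0,0,0,0,0,0,0,0,0,0,0,0,0,0],
  "squeeze": 25
}}

```text
clock: 10.03
ee_pos: [467.8, 159.7, 277.8]
tcp_rot: [0.063, 3.141, 0.0]
wrist_force: [0.1, 0.6, -1.4]
finger_gap: 19.9
```

>>> {"name": "arm_command", "arguments": {
  "targets": [0,0,0,0,0,0,0,0,0,0,0,0,0,0,0,0,0,0,0,0,0,0,0,0,0,0,0,0,0,0,0,0,0,0,0,0,0,0,0,0,0,0],
  "squeeze": 20
}}

```text
clock: 10.53
ee_pos: [467.8, 159.7, 277.8]
tcp_rot: [-0.063, -3.141, -0.0]
wrist_force: [0.3, 1.1, -2.1]
finger_gap: 19.8
```

```bash
python3 go.py 467.5 159.2 276.4 177.7;  python3 - <<'E'
from h import *
p,d=get_image("side");cv2.imwrite("pics/s7.png",cv2.resize(p[90:230,140:300,::-1],None,fx=4,fy=4,interpolation=2))
E
```

```text
t 10.5333 p [467.79 159.7  277.78] x [-1.    0.04  0.  ] z [-0.  0. -1.] f [ 0.28  1.07 -2.14] tq [-0.03  0.28  0.03] gap 19.762533959388502 j [ 0.19 -0.01  0.13  1.71  0.    0.23]
shift cm [ 0.03 -0.05  0.14] len 0.14912962726429888 turn deg [ 0.   -0.    0.01]
```

View pics/s7.png

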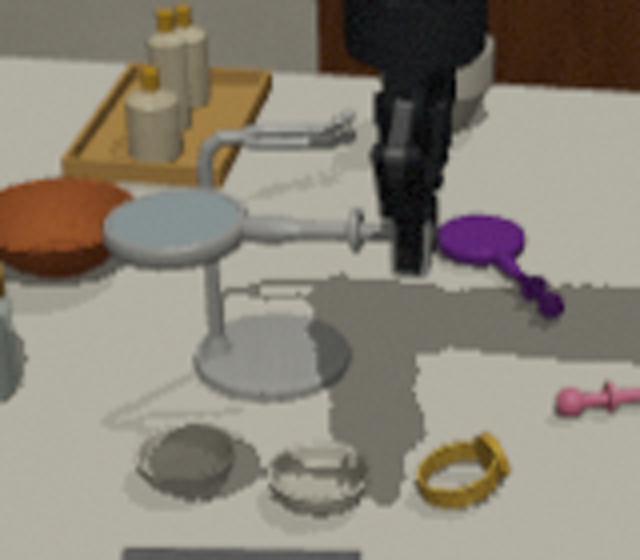

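Changing the squeeze alone does nothing while the opening stays at 0, so the grip probably self-locks. I'll step the opening command up gently.

>>> {"name": "arm_command", "arguments": {
  "targets": [0,0,0,0,0,0,10,0,0,0,0,0,0,10,0,0,0,0,0,0,10,0,0,0,0,0,0,16,0,0,0,0,0,0,16,0,0,0,0,0,0,16],
  "squeeze": 20
}}

```text
clock: 11.08
ee_pos: [467.8, 159.7, 277.8]
tcp_rot: [-0.063, -3.141, 0.0]
wrist_force: [0.2, -0.0, -2.3]
finger_gap: 19.7
```

>>> {"name": "arm_command", "arguments": {
  "targets": [0,0,0,0,0,0,20,0,0,0,0,0,0,20,0,0,0,0,0,0,20]
}}

```text
clock: 11.33
ee_pos: [467.8, 159.7, 277.8]
tcp_rot: [0.063, 3.141, -0.0]
wrist_force: [-0.7, 0.8, -2.6]
finger_gap: 19.7
```

```bash
python3 go.py 467.5 159.2 276.4 177.7;  python3 - <<'E'
from h import *
p,d=get_image("side");cv2.imwrite("pics/s8.png",cv2.resize(p[90:230,140:300,::-1],None,fx=4,fy=4,interpolation=2))
E
```

```text
t 11.3333 p [467.8  159.69 277.82] x [-1.    0.04 -0.  ] z [ 0. -0. -1.] f [-0.7   0.83 -2.57] tq [-0.01  0.2  -0.02] gap 19.711727872245845 j [ 0.19 -0.01  0.13  1.71 -0.    0.23]
shift cm [ 0.03 -0.05  0.14] len 0.15318112641696438 turn deg [-0.  0.  0.]
```

View pics/s8.png

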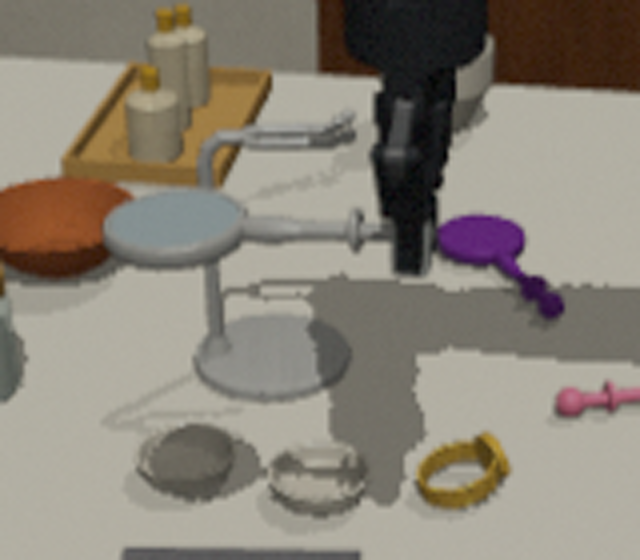

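>>> {"name": "arm_command", "arguments": {
  "targets": [0,0,0,0,0,0,21.5,0,0,0,0,0,0,21.5,0,0,0,0,0,0,21.5,0,0,0,0,0,0,21.5]
}}

```text
clock: 11.72
ee_pos: [467.8, 159.7, 277.8]
tcp_rot: [-0.063, -3.141, 0.0]
wrist_force: [0.1, -0.3, -2.4]
finger_gap: 20.1
```

```bash
python3 go.py 467.5 159.2 276.4 177.7|head -1
```

```text
t 11.7167 p [467.79 159.69 277.81] x [-1.    0.04  0.  ] z [-0. -0. -1.] f [ 0.15 -0.33 -2.45] tq [ 0.01  0.21 -0.01] gap 20.086520020844524 j [ 0.19 -0.01  0.13  1.71 -0.    0.23]
```

>>> {"name": "arm_command", "arguments": {
  "targets": [0,0,0,0,0,0,22.5,0,0,0,0,0,0,22.5,0,0,0,0,0,0,22.5,0,0,0,0,0,0,22.5]
}}

```text
clock: 12.05
ee_pos: [467.8, 159.7, 277.8]
tcp_rot: [0.063, 3.141, -0.0]
wrist_force: [-0.2, 0.5, -2.5]
finger_gap: 19.8
```

```bash
python3 go.py 467.5 159.2 276.4 177.7|head -1
```

```text
t 12.05 p [467.8  159.68 277.81] x [-1.    0.04 -0.  ] z [ 0. -0. -1.] f [-0.15  0.45 -2.51] tq [0.07 0.2  0.03] gap 19.821242261580345 j [ 0.19 -0.01  0.13  1.71 -0.    0.23]
```

>>> {"name": "arm_command", "arguments": {
  "targets": [0,0,0,0,0,0,23.3,0,0,0,0,0,0,23.3,0,0,0,0,0,0,23.3]
}}

```text
clock: 12.3
ee_pos: [467.8, 159.7, 277.8]
tcp_rot: [-0.063, -3.141, 0.0]
wrist_force: [-0.4, -0.4, -2.0]
finger_gap: 20.2
```

```bash
python3 go.py 467.5 159.2 276.4 177.7|head -1
```

```text
t 12.3 p [467.77 159.7  277.82] x [-1.    0.04  0.  ] z [-0. -0. -1.] f [-0.41 -0.44 -1.99] tq [-0.01  0.2   0.  ] gap 20.166148450467844 j [ 0.19 -0.01  0.13  1.71 -0.    0.23]
```

>>> {"name": "arm_command", "arguments": {
  "targets": [0,0,0,0,0,0,24,0,0,0,0,0,0,24,0,0,0,0,0,0,24]
}}

```text
clock: 12.55
ee_pos: [467.8, 159.7, 277.8]
tcp_rot: [-0.063, -3.141, -0.0]
wrist_force: [-0.9, -0.5, -2.7]
finger_gap: 20.6
```

```bash
python3 go.py 467.5 159.2 276.4 177.7|head -1
```

```text
t 12.55 p [467.78 159.73 277.82] x [-1.    0.04  0.  ] z [-0.  0. -1.] f [-0.87 -0.46 -2.65] tq [0.06 0.17 0.03] gap 20.636394629752896 j [ 0.19 -0.01  0.13  1.71  0.    0.23]
```

The gap now follows the command, so the opening sets the force. Stepping on.

>>> {"name": "arm_command", "arguments": {
  "targets": [0,0,0,0,0,0,24.7,0,0,0,0,0,0,24.7,0,0,0,0,0,0,24.7]
}}

```text
clock: 12.8
ee_pos: [467.8, 159.7, 277.8]
tcp_rot: [-0.063, -3.141, 0.0]
wrist_force: [-0.3, -0.8, -1.9]
finger_gap: 21.1
```

```bash
python3 go.py 467.5 159.2 276.4 177.7|head -1
```

```text
t 12.8 p [467.75 159.68 277.77] x [-1.    0.04  0.  ] z [-0. -0. -1.] f [-0.34 -0.79 -1.9 ] tq [0.   0.24 0.  ] gap 21.13598259577599 j [ 0.19 -0.01  0.13  1.71  0.    0.23]
```

>>> {"name": "arm_command", "arguments": {
  "targets": [0,0,0,0,0,0,25.3,0,0,0,0,0,0,25.3,0,0,0,0,0,0,25.3]
}}

```text
clock: 13.05
ee_pos: [468.0, 159.7, 277.9]
tcp_rot: [0.063, 3.14, 0.0]
wrist_force: [-0.3, -0.3, -3.3]
finger_gap: 21.8
```

```bash
python3 go.py 467.5 159.2 276.4 177.7|head -1
```

```text
t 13.05 p [467.99 159.7  277.95] x [-1.    0.04 -0.  ] z [ 0.  0. -1.] f [-0.34 -0.34 -3.26] tq [-0.03  0.04  0.  ] gap 21.787536882021197 j [ 0.19 -0.01  0.13  1.71 -0.    0.23]
```

>>> {"name": "arm_command", "arguments": {
  "targets": [0,0,0,0,0,0,25.8,0,0,0,0,0,0,25.8,0,0,0,0,0,0,25.8]
}}

```text
clock: 13.3
ee_pos: [467.4, 159.7, 277.7]
tcp_rot: [-0.063, -3.14, 0.0]
wrist_force: [-0.8, -0.9, -2.0]
finger_gap: 22.6
```

```bash
python3 go.py 467.5 159.2 276.4 177.7|head -1;  python3 - <<'E'
from h import *
p,d=get_image("side");cv2.imwrite("pics/s9.png",cv2.resize(p[90:230,140:300,::-1],None,fx=4,fy=4,interpolation=2))
E
```

```text
t 13.3 p [467.39 159.7  277.66] x [-1.    0.04  0.  ] z [-0. -0. -1.] f [-0.81 -0.93 -2.02] tq [0.03 0.27 0.03] gap 22.592103412675037 j [ 0.19 -0.01  0.13  1.72  0.    0.23]
```

View pics/s9.png

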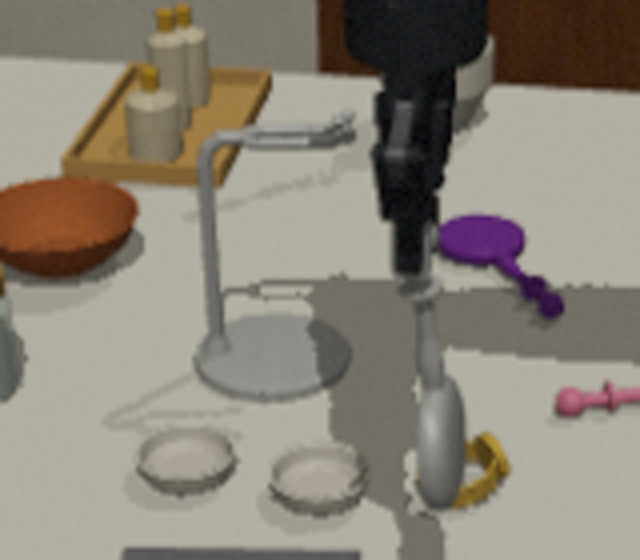

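It swung down and is slightly past plumb. I'll let it settle, then measure.

>>> {"name": "arm_command", "arguments": {
  "targets": [0,0,0,0,0,0,25.8,0,0,0,0,0,0,25.8,0,0,0,0,0,0,25.8,0,0,0,0,0,0,25.8,0,0,0,0,0,0,25.8,0,0,0,0,0,0,25.8,0,0,0,0,0,0,25.8,0,0,0,0,0,0,25.8]
}}

```text
clock: 14.02
ee_pos: [467.7, 159.7, 277.8]
tcp_rot: [-0.063, -3.141, -0.0]
wrist_force: [0.1, -0.7, -2.9]
finger_gap: 22.2
```

```bash
python3 go.py 467.5 159.2 276.4 177.7|head -1;  python3 - <<'E'
from h import *
p,d=get_image("side");cv2.imwrite("pics/s10.png",cv2.resize(p[90:230,180:300,::-1],None,fx=4,fy=4,interpolation=2)); np.savez("s10",p=p,d=d)
print("vertical under grip proj",[proj("side",[468,160,z]) for z in(296,116)],[proj("side",[468-180*np.sin(a),160,296-180*np.cos(a)]) for a in(.1,.2)])
E
```

```text
t 14.0167 p [467.75 159.71 277.83] x [-1.    0.04  0.  ] z [-0.  0. -1.] f [ 0.09 -0.69 -2.94] tq [0.02 0.04 0.  ] gap 22.230638502851022 j [ 0.19 -0.01  0.13  1.71  0.    0.23]
vertical under grip proj [array([243.30598041, 149.01995845]), array([243.02730909, 214.14976326])] [array([250.24937782, 214.39841686]), array([257.43919298, 214.05272627])]
```

View pics/s10.png

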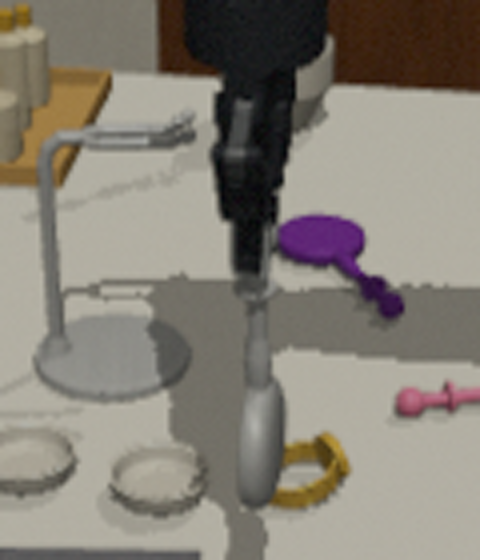

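It hangs within about 2° of plumb: rim at side (244.5,216), with (243,214) expected for plumb. Clamping firmly.

>>> {"name": "arm_command", "arguments": {
  "targets": [0,0,0,0,0,0,25,0,0,0,0,0,0,20,0,0,0,0,0,0,0,0,0,0,0,0,0,0,0,0,0,0,0,0,0,0,0,0,0,0,0,0,0,0,0,0,0,0,0,0,0,0,0,0,0,0,0,0,0,0,0,0,0,0,0,0,0,0,0,0],
  "squeeze": 100
}}

```text
clock: 14.9
ee_pos: [467.8, 159.7, 277.8]
tcp_rot: [-0.063, -3.141, 0.0]
wrist_force: [-0.6, -0.2, -1.9]
finger_gap: 19.7
```

```bash
python3 go.py 467.5 159.2 276.4 177.7|head -1;  python3 - <<'E'
from h import *
for n in("side","top"):
  p,d=get_image(n);cv2.imwrite(f"pics/{n}11.png",cv2.resize(p[100:240,190:310,::-1] if n=="side" else p[100:240,150:290,::-1],None,fx=4,fy=4,interpolation=2)); np.savez(n+"11",p=p,d=d)
d=np.load("side11.npz")["d"]
for v in range(150,220,5):
    P=[]
    for u in range(230,262):
        X=dpt("side",u,v,d[v,u])
        if d[v,u]>0 and abs(X[1]-160)<40 and X[2]>90:P.append([u,*X])
    if P:
        P=np.array(P);print(v,P[0,0],P[-1,0],P[:,1:].mean(0).round(1))
E
```

```text
t 14.9 p [467.78 159.68 277.81] x [-1.    0.04  0.  ] z [-0. -0. -1.] f [-0.57 -0.2  -1.88] tq [-0.02  0.02 -0.02] gap 19.662545500027708 j [ 0.19 -0.01  0.13  1.71 -0.    0.23]
150 237.0 248.0 [467.5 178.4 302.9]
155 237.0 247.0 [468.6 178.2 290.3]
160 238.0 248.0 [468.9 157.7 266.7]
165 241.0 245.0 [467.1 171.7 261.5]
170 242.0 245.0 [466.8 164.1 244.2]
175 241.0 246.0 [467.  162.7 230. ]
180 241.0 247.0 [465.4 164.9 217.9]
185 241.0 248.0 [464.7 160.5 201.5]
190 241.0 250.0 [461.5 166.4 191.5]
195 240.0 250.0 [461.5 174.8 182.8]
200 239.0 250.0 [462.  180.3 172.2]
205 239.0 249.0 [462.2 188.1 163.2]
210 239.0 248.0 [460.8 190.5 150.5]
215 239.0 246.0 [465.1 193.3 137.5]
```

View pics/side11.png

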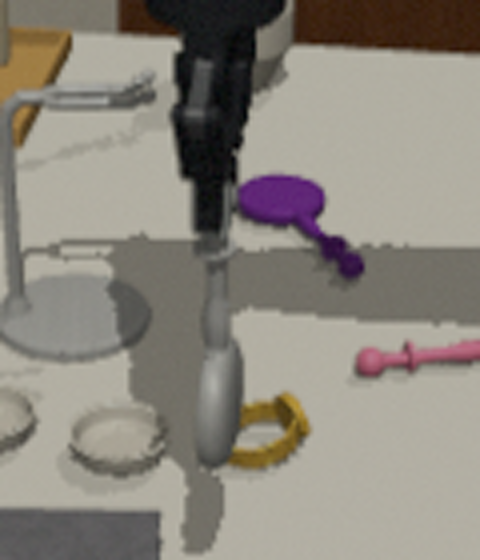

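It is clamped plumb and still, with collar and neck at column ~243 all the way down. Step 2 conditions hold. Next I carry it to in front of the fork mouth.

```bash
python3 go.py 506.6 -197.8 277.8 190.75
```

```text
t 15.0 p [467.8  159.7  277.82] x [-1.    0.04 -0.  ] z [ 0.  0. -1.] f [-0.34  0.09 -2.26] tq [-0.06  0.01  0.03] gap 19.544497620238154 j [ 0.19 -0.01  0.13  1.71  0.    0.23]
shift cm [ -5.31 -35.57   0.  ] len 35.95944654095381 turn deg [  0.     0.   -13.05]
```

>>> {"name": "arm_command", "arguments": {
  "targets": [-0.1,-0.5,0,0,0,0,0,-0.2,-1,0,0,0,0,0,-0.24,-1.6,0,0,0,0,0,-0.24,-1.6,0,0,0,0,0,-0.24,-1.6,0,0,0,0,0,-0.24,-1.6,0,0,0,0,0,-0.24,-1.6,0,0,0,0,0,-0.24,-1.6,0,0,0,0,0,-0.24,-1.6,0,0,0,0,0,-0.24,-1.6,0,0,0,0,0,-0.24,-1.6,0,0,0,0,0,-0.24,-1.6,0,0,0,0,0]
}}

```text
clock: 16.0
ee_pos: [487.6, -18.0, 277.9]
tcp_rot: [0.064, 3.141, -0.001]
wrist_force: [0.3, 0.4, -1.0]
finger_gap: 19.9
```

>>> {"name": "arm_command", "arguments": {
  "targets": [-0.24,-1.6,0,0,0,0,0,-0.24,-1.6,0,0,0,0,0,-0.24,-1.6,0,0,0,0,0,-0.24,-1.6,0,0,0,0,0,-0.24,-1.6,0,0,0,0,0,-0.24,-1.6,0,0,0,0,0,-0.24,-1.6,0,0,0,0,0,-0.24,-1.6,0,0,0,0,0,-0.24,-1.6,0,0,0,0,0,-0.2,-1.6,0,0,0,0,0,-0.2,-1.2,0,0,0,0,0,-0.1,-0.8,0,0,0,0,0]
}}

```text
clock: 17.0
ee_pos: [506.9, -199.1, 277.6]
tcp_rot: [-0.066, -3.141, 0.001]
wrist_force: [-1.4, 0.2, -2.2]
finger_gap: 19.5
```

>>> {"name": "arm_command", "arguments": {
  "targets": [0,0,0,0,0,-2,0,0,0,0,0,0,-3,0,0,0,0,0,0,-3,0,0,0,0,0,0,-3,0,0,0,0,0,0,-2,0,0,0,0,0,0,0,0,0,0,0,0,0,0,0]
}}

```text
clock: 17.58
ee_pos: [507.0, -197.2, 277.8]
tcp_rot: [0.292, -3.128, -0.0]
wrist_force: [-0.4, -0.1, -2.5]
finger_gap: 19.7
```

```bash
python3 go.py 506.6 -197.8 232 190.75
```

```text
t 17.5833 p [ 507.02 -197.18  277.85] x [-0.98 -0.18  0.  ] z [-0.  0. -1.] f [-0.44 -0.06 -2.51] tq [ 0.05 -0.06  0.03] gap 19.68979836096125 j [-0.49  0.12  0.26  1.72  0.   -0.68]
shift cm [ 0.05 -0.05  4.58] len 4.585201632548465 turn deg [ 0.01 -0.   -0.09]
```

>>> {"name": "arm_command", "arguments": {
  "targets": [0.05,-0.05,0.5,0,0,0,0,0,0,1,0,0,0,0,0,0,1,0,0,0,0,0,0,1,0,0,0,0,0,0,0.7,0,0,0,0,0,0,0.35,0,0,0,0,0,0,0,0,0,0,0,0,0,0,0,0,0,0]
}}

```text
clock: 18.25
ee_pos: [506.6, -197.6, 232.1]
tcp_rot: [0.293, -3.127, -0.0]
wrist_force: [0.1, 0.4, -2.2]
finger_gap: 20.0
```

```bash
python3 go.py 506.6 -197.8 232 190.75;  python3 - <<'E'
from h import *
p,d=get_image("side");cv2.imwrite("pics/side12.png",cv2.resize(p[90:210,160:290,::-1],None,fx=6,fy=5,interpolation=2)); np.savez("side12",p=p,d=d)
p,d=get_image("top");cv2.imwrite("pics/top12.png",cv2.resize(p[90:210,310:440,::-1],None,fx=5,fy=5,interpolation=2)); np.savez("top12",p=p,d=d)
t=r.sense()["ee_pos"]
for h,n in((20.1,"ball"),(20.1-30,"collar top"),(20.1-35,"collar face"),(20.1-180,"rim")):
    X=t+[0,0,h];print(n,X.round(1),proj("side",X),proj("top",X))
E
```

```text
t 18.25 p [ 506.58 -197.65  232.08] x [-0.98 -0.19  0.  ] z [-0.  0. -1.] f [ 0.09  0.38 -2.19] tq [0.03 0.02 0.01] gap 20.002772361300323 j [-0.5   0.1   0.15  1.63 -0.   -0.68]
shift cm [ 0.   -0.02  0.01] len 0.017399958577975345 turn deg [ 0.02 -0.02 -0.05]
ball [ 507.  -197.9  253.1] [245.2885157  107.07583365] [383.34705202 171.43593506]
collar top [ 507.  -197.9  223.1] [245.22595345 116.4224797 ] [378.23468712 173.67244476]
collar face [ 507.  -197.9  218.1] [245.21567837 117.95755128] [377.42092212 174.02844308]
rim [ 507.  -197.9   73.1] [244.93525282 159.85244011] [357.65389011 182.67593983]
```

View pics/side12.png

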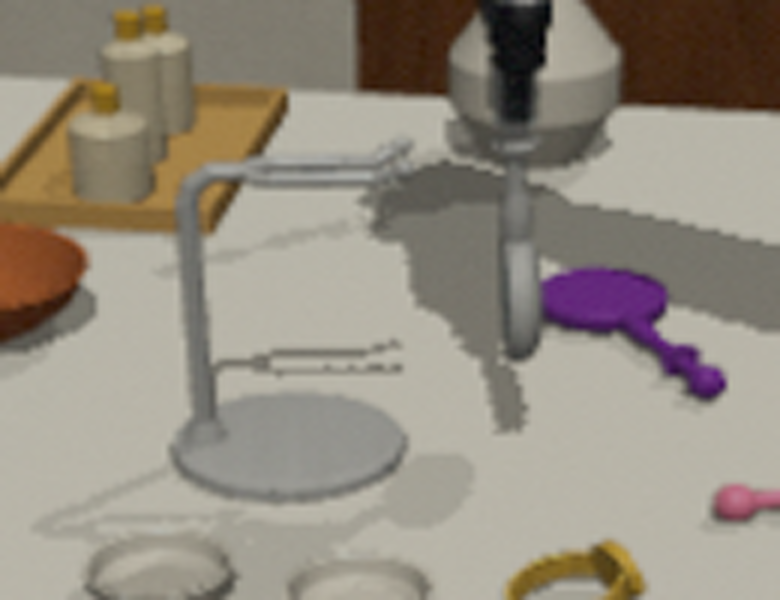

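View pics/top12.png

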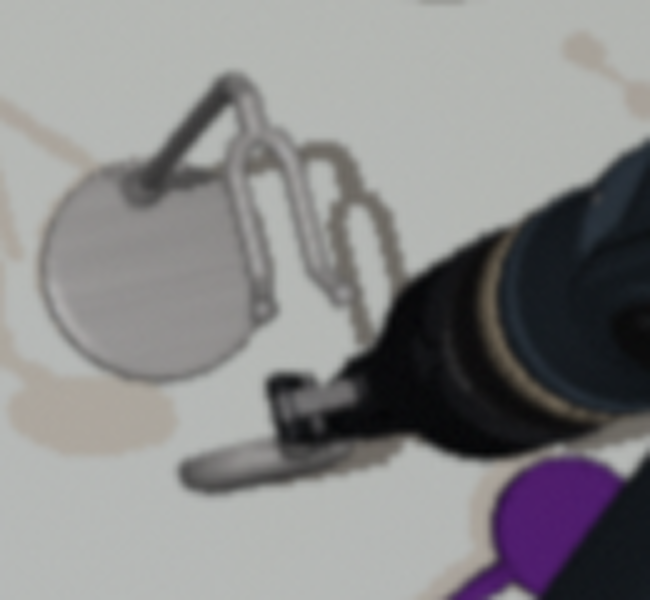

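The side view shows the mirror plumb in front of the fork mouth, collar at about side (245.8,117.6) against (245.2,117.2) predicted. In the top view the head's left end is near (346.5,184.5). I'll check lateral registration from that end.

Run:
```python
from h import *
np.set_printoptions(precision=1,suppress=True)
D=np.load("top12.npz");d=D["d"]
y=np.array([-.187,.982,0]);x=np.array([.982,.187,0]);t=np.array([506.6,-197.65,232.1])
X=t+[0,0,20.1-138]+42*y;print("pred head left",X,(proj("top",X)-[310,90])*5)
P=[]
for v in range(170,195):
  for u in range(340,375):
    Y=dpt("top",u,v,d[v,u])
    if d[v,u]>0 and 60<Y[2]<160:P.append([u,v,*Y,(Y-t)@x,(Y-t)@y])
P=np.array(P);print(len(P));print(P[np.argsort(-P[:,6])][:25:2]);
q=(P[:,6]>0);print("x offset mean",P[q,5].mean(),"z",P[q,4].mean())
# side: collar/neck columns
S=np.load("side12.npz");s=S["d"]
for v in range(112,164,3):
  Q=[]
  for u in range(232,258):
    Y=dpt("side",u,v,s[v,u])
    if s[v,u]>0 and abs((Y-t)@y)<60 and Y[2]>55:Q.append([u,(Y-t)@x,(Y-t)@y,Y[2]])
  if Q:
    Q=np.array(Q);print(v,Q[0,0],Q[-1,0],Q[:,1:].mean(0))
```

```text
pred head left [ 498.7 -156.4  114.2] [179.6 470.1]
209
[[ 347.   185.   495.8 -157.8  118.4   -3.2   41.2]
 [ 346.   184.   499.1 -157.3  111.6    0.2   41.1]
 [ 346.   182.   503.9 -157.   113.3    4.9   40.4]
 [ 347.   183.   500.6 -157.7  119.4    1.6   40.3]
 [ 347.   182.   503.1 -157.9  119.2    4.    39.7]
 [ 348.   182.   502.1 -158.4  126.2    3.    39.4]
 [ 348.   183.   500.  -159.   123.6    0.8   39.2]
 [ 348.   186.   493.5 -160.7  116.6   -6.    38.8]
 [ 349.   182.   501.6 -159.6  130.5    2.2   38.3]
 [ 348.   187.   491.5 -161.7  112.3   -8.1   38.1]
 [ 347.   187.   492.6 -161.8  102.8   -7.    37.8]
 [ 349.   183.   499.7 -160.7  126.3    0.1   37.6]
 [ 350.   183.   499.  -161.7  131.5   -0.8   36.7]]
x offset mean -3.916170668047041 z 136.59598108027998
112 242.0 248.0 [  2.6  20.9 246. ]
115 242.0 248.0 [  2.2  15.8 234.4]
118 241.0 249.0 [  1.3   3.2 219.4]
121 244.0 247.0 [ -0.1   5.7 210.7]
124 244.0 247.0 [ -0.3   4.2 200.1]
127 244.0 247.0 [ -0.4   3.7 190. ]
130 244.0 247.0 [ -0.4   5.5 180.7]
133 243.0 247.0 [  1.1   5.2 170.5]
136 243.0 247.0 [  1.    4.5 160. ]
139 243.0 248.0 [ -0.7   3.  148.9]
142 243.0 249.0 [ -1.9   9.2 141.6]
145 243.0 249.0 [ -1.4  17.1 135.1]
148 243.0 249.0 [ -1.   23.4 127.8]
151 243.0 249.0 [ -1.1  23.5 117.4]
154 243.0 249.0 [ -1.   26.  108.1]
157 244.0 249.0 [ -2.1  33.5 101.4]
160 244.0 248.0 [-0.6 33.9 91. ]
```

Registration agrees within about 1 mm in both views. Entering the fork: heights are 4 mm over the tip balls, and the wide grip is 6 mm below the prongs.

>>> {"name": "arm_command", "arguments": {
  "targets": [-0.3,0,0,0,0,0,0,-0.6,0,0,0,0,0,0,-0.7,0,0,0,0,0,0,-0.7,0,0,0,0,0,0,-0.7,0,0,0,0,0,0,-0.6,0,0,0,0,0,0,-0.6,0,0,0,0,0,0,-0.5,0,0,0,0,0,0,-0.3,0,0,0,0,0,0,0,0,0,0,0,0,0,0,0,0,0,0,0,0]
}}

```text
clock: 19.27
ee_pos: [555.9, -188.4, 232.2]
tcp_rot: [0.293, -3.127, -0.0]
wrist_force: [0.3, -1.2, -1.3]
finger_gap: 19.9
```

```bash
python3 go.py 606.8 -178.7 232 190.75;  python3 - <<'E'
from h import *
p,d=get_image("side");cv2.imwrite("pics/side13.png",cv2.resize(p[90:170,180:270,::-1],None,fx=7,fy=7,interpolation=2))
E
```

```text
t 19.2667 p [ 555.86 -188.42  232.18] x [-0.98 -0.19  0.  ] z [-0.  0. -1.] f [ 0.33 -1.2  -1.29] tq [ 0.03 -0.02  0.05] gap 19.919029128243313 j [-0.44  0.21  0.28  1.64 -0.   -0.63]
shift cm [-5.19  0.01  0.02] len 5.1858675269957555 turn deg [ 0.01 -0.03 -0.04]
```

View pics/side13.png

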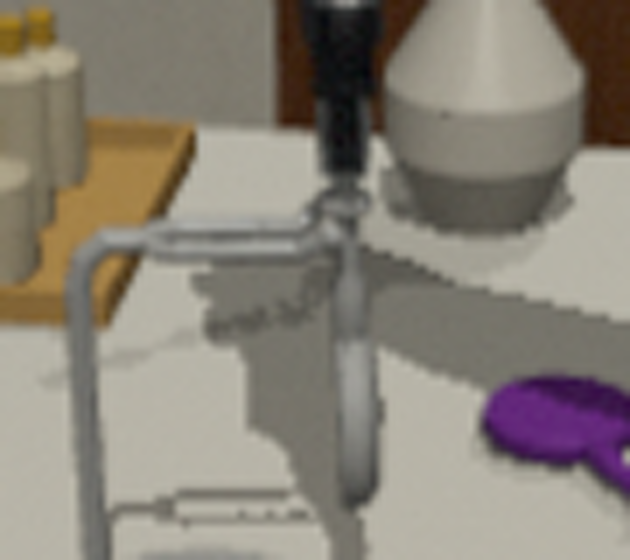

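The collar at crop (342,205) sits just above the tip balls, with no contact force. Continuing in.

>>> {"name": "arm_command", "arguments": {
  "targets": [-0.3,0,0,0,0,0,0,-0.4,0,0,0,0,0,0,-0.4,0,0,0,0,0,0,-0.4,0,0,0,0,0,0,-0.4,0,0,0,0,0,0,-0.3,0,0,0,0,0,0,-0.2,0,0,0,0,0,0,0,0,0,0,0,0,0]
}}

```text
clock: 19.98
ee_pos: [579.9, -183.9, 232.1]
tcp_rot: [0.294, -3.128, -0.0]
wrist_force: [-0.1, -0.2, -1.8]
finger_gap: 19.6
```

```bash
python3 go.py 606.8 -178.7 232 190.75
```

```text
t 19.9833 p [ 579.9  -183.85  232.08] x [-0.98 -0.19  0.  ] z [-0.  0. -1.] f [-0.14 -0.22 -1.76] tq [-0.    0.01 -0.01] gap 19.614330024404488 j [-0.42  0.27  0.35  1.65  0.   -0.6 ]
shift cm [-2.74  0.01  0.01] len 2.7392492067542364 turn deg [ 0.01 -0.   -0.02]
```

>>> {"name": "arm_command", "arguments": {
  "targets": [-0.3,0,0,0,0,0,0,-0.4,0,0,0,0,0,0,-0.5,0,0,0,0,0,0,-0.5,0,0,0,0,0,0,-0.5,0,0,0,0,0,0,-0.3,0,0,0,0,0,0,-0.2,0,0,0,0,0,0,0,0,0,0,0,0,0,0,0,0,0,0,0,0]
}}

```text
clock: 20.73
ee_pos: [606.0, -179.0, 232.2]
tcp_rot: [0.293, -3.127, -0.0]
wrist_force: [-0.7, -0.3, -2.8]
finger_gap: 19.4
```

```bash
python3 go.py 606.8 -178.7 220 190.75;  python3 - <<'E'
from h import *
p,d=get_image("side");cv2.imwrite("pics/side14.png",cv2.resize(p[90:170,180:270,::-1],None,fx=7,fy=7,interpolation=2))
p,d=get_image("top");cv2.imwrite("pics/top14.png",cv2.resize(p[80:180,310:440,::-1],None,fx=6,fy=6,interpolation=2))
E
```

```text
t 20.7333 p [ 605.98 -178.97  232.2 ] x [-0.98 -0.19  0.  ] z [-0.  0. -1.] f [-0.65 -0.33 -2.79] tq [0.03 0.01 0.02] gap 19.389623898197335 j [-0.39  0.34  0.44  1.67 -0.   -0.58]
shift cm [-0.09  0.01  1.22] len 1.223501680154095 turn deg [ 0.01 -0.02 -0.04]
```

View pics/side14.png

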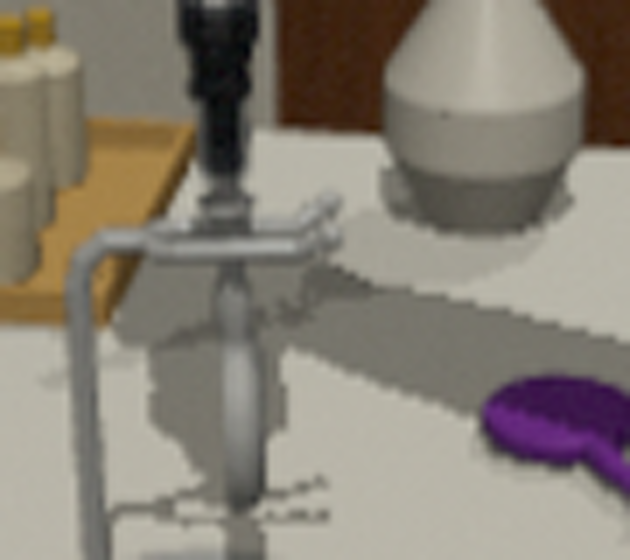

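View pics/top14.png

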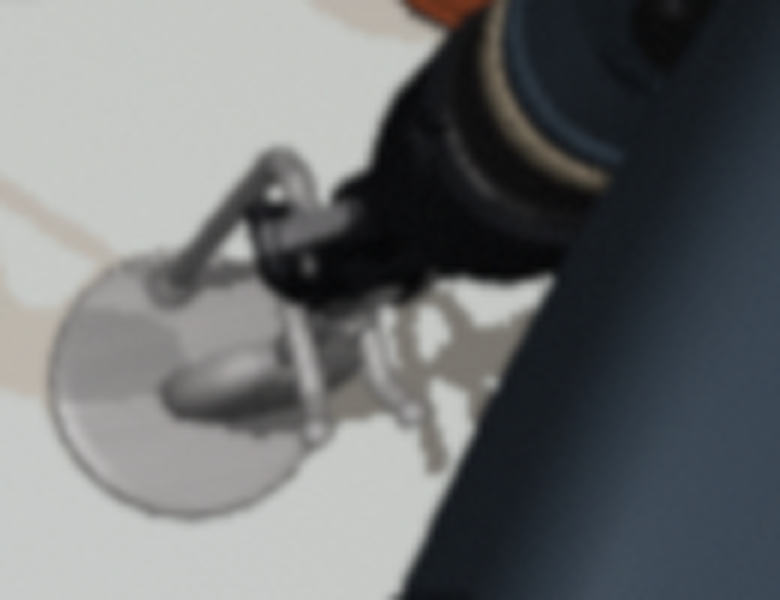

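The neck is between the prongs with the collar about 12 mm above them, and no force is read. Lowering.

>>> {"name": "arm_command", "arguments": {
  "targets": [0,0,0.15,0,0,0,0,0,0,0.2,0,0,0,0,0,0,0.2,0,0,0,0,0,0,0.2,0,0,0,0,0,0,0.2,0,0,0,0,0,0,0.1,0,0,0,0,0,0,0,0,0,0,0]
}}

```text
clock: 21.42
ee_pos: [605.9, -179.0, 222.0]
tcp_rot: [-0.293, 3.128, -0.0]
wrist_force: [-0.2, -0.3, -1.3]
finger_gap: 19.4
```

```bash
python3 go.py 606.8 -178.7 219 190.75
```

```text
t 21.4167 p [ 605.89 -178.97  222.01] x [-0.98 -0.19 -0.  ] z [ 0. -0. -1.] f [-0.2  -0.32 -1.29] tq [0.01 0.08 0.02] gap 19.441619903849748 j [-0.39  0.33  0.41  1.65  0.   -0.58]
shift cm [-0.09  0.01  0.3 ] len 0.3153597452402507 turn deg [-0.01  0.01 -0.05]
```

>>> {"name": "arm_command", "arguments": {
  "targets": [0,0,0.1,0,0,0,0,0,0,0.1,0,0,0,0,0,0,0,0,0,0,0]
}}

```text
clock: 21.67
ee_pos: [606.2, -179.0, 221.8]
tcp_rot: [-0.293, 3.126, -0.002]
wrist_force: [-1.6, 1.1, 5.0]
finger_gap: 19.6
```

```bash
python3 go.py 606.8 -178.7 219 190.75
```

```text
t 21.6667 p [ 606.22 -179.01  221.8 ] x [-0.98 -0.19 -0.  ] z [ 0. -0. -1.] f [-1.6   1.11  5.05] tq [0.25 0.41 0.02] gap 19.553222385760616 j [-0.39  0.33  0.41  1.64  0.   -0.58]
shift cm [-0.06  0.02  0.28] len 0.28762503774229153 turn deg [-0.07  0.12 -0.04]
```

Contact came at TCP z 221.8 (+7 N), about 2 mm earlier than predicted. I'll look before releasing.

```bash
python3 - <<'E'
from h import *
p,d=get_image("side");cv2.imwrite("pics/side15.png",cv2.resize(p[95:170,185:255,::-1],None,fx=8,fy=8,interpolation=2))
t=r.sense()["ee_pos"]
print(((proj("side",[605.5,-179,204])-[185,95])*8),((proj("side",[605.5,-179,199])-[185,95])*8))
E
python3 go.py 606.8 -178.7 219 190.75|head -1
```

```text
[218.8545262  222.41422799] [219.31920075 234.57317572]
t 21.7167 p [ 606.23 -179.01  221.76] x [-0.98 -0.19 -0.  ] z [ 0. -0. -1.] f [-1.85  0.96  5.23] tq [0.27 0.44 0.03] gap 19.21157363196416 j [-0.39  0.33  0.41  1.64  0.   -0.58]
```

View pics/side15.png

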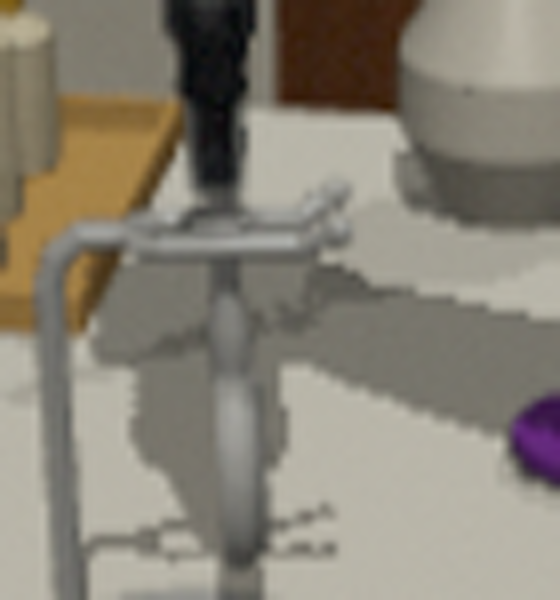

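The collar sits down on the prongs. I'll take off some load, ease the grip slowly so it levels itself, then open.

>>> {"name": "arm_command", "arguments": {
  "targets": [0,0,-0.05,0,0,0,20,0,0,0,0,0,0,22,0,0,0,0,0,0,24,0,0,0,0,0,0,25,0,0,0,0,0,0,25.5,0,0,0,0,0,0,26,0,0,0,0,0,0,26.5,0,0,0,0,0,0,26.5,0,0,0,0,0,0,27,0,0,0,0,0,0,27,0,0,0,0,0,0,27.5,0,0,0,0,0,0,27.5],
  "squeeze": 20
}}

```text
clock: 22.72
ee_pos: [606.4, -179.6, 220.7]
tcp_rot: [-0.293, 3.127, -0.002]
wrist_force: [0.4, -1.1, 3.9]
finger_gap: 23.2
```

```bash
python3 go.py 606.8 -178.7 219 190.75|head -1
```

```text
t 22.7167 p [ 606.39 -179.56  220.68] x [-0.98 -0.19 -0.  ] z [ 0. -0. -1.] f [ 0.42 -1.08  3.89] tq [-0.18  0.03 -0.01] gap 23.205013344567014 j [-0.39  0.33  0.41  1.64 -0.   -0.58]
```

>>> {"name": "arm_command", "arguments": {
  "targets": [0,0,0,0,0,0,28,0,0,0,0,0,0,28.5,0,0,0,0,0,0,29,0,0,0,0,0,0,29.5,0,0,0,0,0,0,30,0,0,0,0,0,0,31,0,0,0,0,0,0,32,0,0,0,0,0,0,33,0,0,0,0,0,0,33]
}}

```text
clock: 23.47
ee_pos: [606.0, -178.9, 220.3]
tcp_rot: [0.293, -3.128, -0.0]
wrist_force: [0.1, -0.1, -0.2]
finger_gap: 28.3
```

```bash
python3 go.py 606.8 -178.7 219 190.75|head -1;python3 - <<'E'
from h import *
p,d=get_image("side");cv2.imwrite("pics/side16.png",cv2.resize(p[95:170,185:255,::-1],None,fx=8,fy=8,interpolation=2))
E
```

```text
t 23.4667 p [ 605.98 -178.9   220.29] x [-0.98 -0.19  0.  ] z [-0.  0. -1.] f [ 0.12 -0.06 -0.15] tq [ 0.   -0.02  0.05] gap 28.30578585463061 j [-0.39  0.33  0.41  1.64  0.   -0.58]
```

View pics/side16.png

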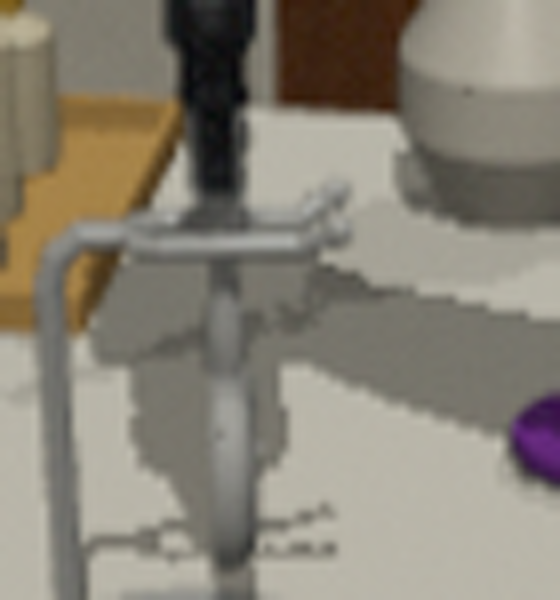

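Released. The mirror hangs straight and the wrist force is zero. I'll open fully and rise straight up.

>>> {"name": "arm_command", "arguments": {
  "targets": [0,0,0,0,0,0,45,0,0,0,0,0,0,60,0,0,0,0,0,0,75,0,0,0,0,0,0,75,0,0,-0.5,0,0,0,75,0,0,-1,0,0,0,75,0,0,-1.5,0,0,0,75,0,0,-2,0,0,0,75,0,0,-2,0,0,0,75,0,0,-2,0,0,0,75,0,0,-1,0,0,0,75,0,0,0,0,0,0,75]
}}

```text
clock: 24.52
ee_pos: [607.0, -179.5, 325.2]
tcp_rot: [-0.292, 3.121, -0.006]
wrist_force: [0.1, -0.4, 0.4]
finger_gap: 64.0
```

>>> {"name": "arm_command", "arguments": {
  "targets": [1,0,0,0,0,0,75,2,0,0,0,0,0,75,2,0,0,0,0,0,75,2,0,0,0,0,0,75,2,0,0,0,0,0,75,2,0,0,0,0,0,75,2,0,0,0,0,0,75,1,0,0,0,0,0,75,0,0,0,0,0,0,75,0,0,0,0,0,0,75]
}}

```text
clock: 25.35
ee_pos: [468.6, -205.1, 320.4]
tcp_rot: [-0.292, 3.127, -0.0]
wrist_force: [0.0, -0.1, -0.0]
finger_gap: 64.1
```

Run:
```python
from h import *
np.set_printoptions(precision=1,suppress=True)
s=r.sense();print(s["clock"],s["ee_pos"],s["wrist_force"])
p,d=get_image("side");cv2.imwrite("pics/side17.png",cv2.resize(p[95:245,165:265,::-1],None,fx=4,fy=4,interpolation=2));np.savez("side17",p=p,d=d)
p,d=get_image("top");cv2.imwrite("pics/top17.png",cv2.resize(p[90:230,260:400,::-1],None,fx=4,fy=4,interpolation=2));np.savez("top17",p=p,d=d)
```

```text
25.35 [ 468.6 -205.1  320.4] [ 0.  -0.1 -0. ]
```

View pics/side17.png

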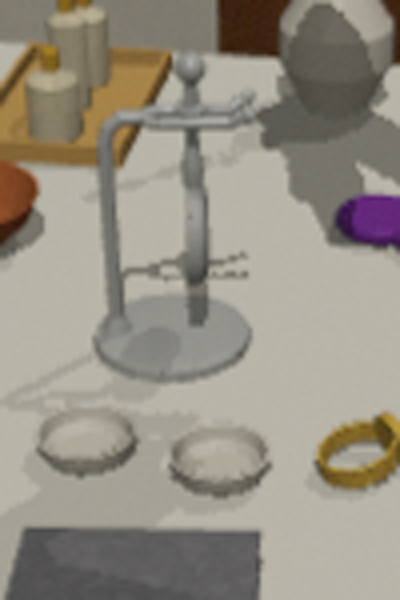

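View pics/top17.png

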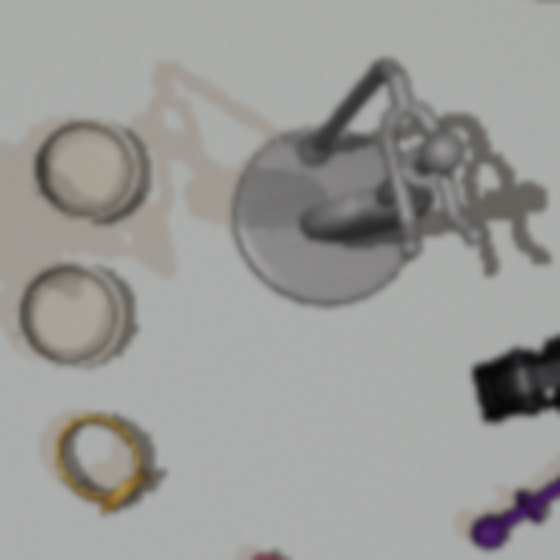

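Run:
```python
from h import *
np.set_printoptions(precision=1,suppress=True)
ub=(260+440/4,90+152/4);us=(165+191/4,95+67/4)
X,e=tri(ub,us);print("ball",X,e)
print("expected ball on axis",X, "rim px if plumb",proj("side",X-[0,0,180]),"obs",(165+199/4,95+281/4))
o=np.array([634.3,-173.5]);a=np.radians(10.75);d=X[:2]-o
print("stand frame x,y",d@[np.cos(a),np.sin(a)],d@[-np.sin(a),np.cos(a)])
# bystanders moved? compare before/after centroid via diff
a0=np.load("top0.npz")["p"];b0=np.load("top17.npz")["p"]
for n,(u,v) in dict(watch=(286,205),d1=(278,168),d2=(282,132)).items():
    A=cv2.cvtColor(a0[v-16:v+16,u-18:u+18],cv2.COLOR_RGB2GRAY).astype(np.float32);B=cv2.cvtColor(b0[v-16:v+16,u-18:u+18],cv2.COLOR_RGB2GRAY).astype(np.float32)
    print(n,np.array(cv2.phaseCorrelate(A,B)[0]))
p,d=get_image("side");print("motion",np.abs(p.astype(int)-np.load("side17.npz")["p"])[100:170,200:225].max())
```

```text
ball [ 603.4 -178.9  240. ] 0.7459767514841567
expected ball on axis [ 603.4 -178.9  240. ] rim px if plumb [214.6 164.2] obs (214.75, 165.25)
stand frame x,y -31.40323522173225 0.48805968727126714
watch [-0.  0.]
d1 [-0.1 -0.3]
d2 [-0.1 -0.2]
motion 13
```

Ball z is 240, so the collar face is at about 205. It sits at x -31, y +0.5 in the stand frame, plumb, and the bystanders have not moved. Handing in.

```bash
python3 -c "
from plant import r
print(r.sign_off())"
```

```text
the job is handed in; nothing more can be done
None
```

The steel mirror is hanging head down in the fork with its collar on both prongs, and the job was handed in at about 25.5 s of the 72 s. I pinched it by the ball at 100 N and lifted it level. I then let it swing plumb, clamped it again, carried it to the fork and lowered it until the collar touched.

**Last checks, all within limits:**
- **Ball:** seen from two views at (603, -179, 240). That puts the collar face at about 205 mm, in the stand frame at x about -31 mm and y about +0.5 mm.
- **Plumb:** the rim is within about 1 pixel of where it should be if the mirror hangs straight.
- **Robot:** the wrist force is about zero and the gripper is about 140 mm clear of the mirror.
- **Watch and dishes:** shifted by at most 0.3 pixel, which is within the measuring noise.

**What disagreed:**
- Lowering the squeeze setting alone did not ease the grip. I had to open the fingers in small steps before the mirror swung down.
- The finger gap read about 19.7 mm on the 24 mm ball at 100 N. I took this to be give in the pads.
- The collar met the prongs about 2 mm sooner than predicted. I think a slight lean in the grip caused it, because the mirror straightened on release.

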